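# Gauge-rod check on a gear reducer

### The arm

A 6-joint arm with a two-finger parallel gripper is mounted at the origin on the work surface. World frame = base frame: x ahead of the robot, y to its left, z up, the work surface at z = 0. Lengths are in mm, angles in rad, forces in N, time in s.
With the tool pointing down it reaches from about 375 to 900 mm from the base axis. Payload 3.1 kg.
Tool frame: the origin (TCP) lies on the centre line of the jaws, within the pads' length; the fingertips stand 17 mm ahead of it and the grasp point (between the pads) lies 2 mm behind it; z points along the fingers, y is the line along which they close (so a half turn about z gives the same grasp; the last joint's range is limited). The gripper opens to 85 mm and grips with 20 to 120 N. Pads are 22 mm wide; open, the fingers measure 114 mm over their backs; the gripper's body (76 mm by 85 mm) begins 54 mm behind the grasp point. The pads swing forward as they close: fully open they stand 13 mm farther back than shut.
Start: joints at [-1.304, 0.527, 1.433, -0, 1.181, -0.178], TCP at [268.942, -564.152, 248.31] pointing down, gripper open.
Joint ranges: [-3.08, 3.08], [-0.75, 2.2], [0.22, 2.44], [-1.43, 4.57], [0, 2.65], [-2.85, 2.85]. Speed limits (rad/s): [2.79, 2.79, 3.14, 3.14, 3.14, 3.14].

### API

Orientations are given as a rotation vector (axis times angle).
In Python, from cell import r gives the robot as it stands. Calls block until the motion is done:
- r.move_to(position, orientation): joint-space move of the TCP to a pose.
- r.movel(position, speed=150, orientation=None, force_limit=None): straight line of the TCP; orientation=None keeps the orientation; speed is the mean speed in mm/s. With force_limit (N) it stops when the force on the tool has changed by that much, and returns True; else False.
- r.move_joints(angles): joint-space move.
- r.set_gripper(opening, effort=None): finger opening in mm; effort is the grip in N (None keeps the last); returns when the fingers have stopped.
- r.hold(seconds).
- r.ik(position, orientation): joint angles nearest the present ones, or None.
- r.camera(name): name is "scene" or "top" or "wrist"; returns the picture (480x640x3 uint8, blue, green, red); there is no depth.
- r.camera_info(name): a dict with "mtx" (3x3 intrinsics, pixels), "k1" (the pictures are not rectified: a ray, as slopes to the right and down, at radius r is drawn at 1 + k1 r^2 times it, then the intrinsics apply), "world_from_camera" (4x4, takes a point from camera to world coordinates). Camera axes: x right, y down, z forward; pixel columns grow to the right and rows downward; lengths in mm; the calibration is good to about 2 mm. A picture is of the moment at which its call begins: read the wrist's pose just before it. camera_info takes no time and is no camera call; for the wrist camera it gives the pose at the moment of the call.
A pose or a line that the arm cannot do raises r.IKError and nothing moves.
- r.sign_off(): hands the job in; it is judged then, once.
Readings, each from a call of its own:
- r.read_time(): time.
- r.read_joints(): joint angles.
- r.read_joint_vel(): joint speeds.
- r.read_tau(): joint torques, N m.
- r.read_eef_pos(): TCP position.
- r.read_ee_rot(): TCP orientation.
- r.read_ft_force(): force on the tool from outside, world axes, zero at the start.
- r.read_wrist_torque(): the same for the moment, N m.
- r.read_width(): finger opening in mm.
- r.read_grip_force(): force on a finger pad.
Only numpy, scipy, OpenCV 4.12 (cv2) and the standard library are available. Lean on these libraries where they do the work, as an engineer would, in place of code of your own. Each camera call takes 0.05 s, during which the arm holds its last target. There are 200 camera calls.

### The job

Check the green gear reducer with its gauge rod: take the orange-handled rod out of its grey cradle, slide it gently down the sloping brass guide tube until its collar stops against the tube's mouth, and pause there for a moment. Pull the rod right out again and present it for reading: hold it level and still, with the tip over the middle of the white reading pad and about 5 cm above it. Finish while still holding the rod there, with the rod touching nothing else, and leave the other things on the bench alone.

Things in the scene. Friction and masses are not known exactly. Their poses are not given: they have to be found in the camera images.
- gauge_rod: Gauge rod, 186 mm long, 0.12 kg. Origin on its axis at the brass collar's front face; x along the rod to the tip, z up as parked (any roll will do). Steel rod 9 mm thick, x = 0 to 100 mm, rounded tip; collar 40 mm across, x = -6 to 0; square orange handle 18 x 18 mm, x = -86 to -6. Parked, it lies level and loose in the cradle, axis 70 mm above the table, and lifts straight up out of it
- rod_tip (a point): the end of the rod's tip, on the axis, 100 mm from the collar's front face
- rod_handle (a point): middle of the orange handle, on the axis, 46 mm behind the collar's front face: the place to grip, with free space of 50 mm or more on both sides and below
- cradle: grey parking cradle, fixed; base 190 x 60 x 10 mm, origin under its centre, x along the parked rod to the tip. Two notched posts: 77 mm high, 14 mm thick, under the steel rod at x = 55 mm; 71 mm high, 12 mm thick, under the handle's rear end at x = -88 mm. The rod's origin lies at about x = -10 mm
- gearbox: green gear reducer, fixed, 190 x 150 mm footprint, body 160 mm long, cover top at 90 mm; origin under its centre; the guide tube stands on its cover and its mouth looks to -x and upward
- guide_tube: brass guide tube fixed on the gear reducer. Origin: centre of its mouth (rim plane), 165 mm above the table. z points out of the mouth along the axis, 30 degrees above level; the rod goes in along -z. Bore 14 mm, funnelled to 28 mm at the mouth over the last 15 mm; rim 36 mm, tube 22 mm across, 115 mm long, open below: only the collar stops the rod
- read_pad: white reading pad with black ticks, fixed, 100 x 100 x 10 mm, origin under its centre
- pad_top (a point): centre of the reading pad's upper face, 10 mm above the table
- spray_can: bystander, to be left alone: yellow spray can with white cap, 65 mm across, 190 mm tall; origin under its centre
- tape_roll: bystander, to be left alone: roll of blue tape lying flat, 72 mm across, 24 mm high; origin under its centre
- extrusion: bystander, to be left alone: aluminium profile offcut, 80 x 30 x 30 mm; origin under its centre
- screw_jar: bystander, to be left alone: small clear jar with blue lid, 60 mm across, 75 mm tall; origin under its centre
- wood_offcut: bystander, to be left alone: pale wood offcut, 70 x 45 x 22 mm; origin under its centre
- wrench: bystander, to be left alone: steel wrench lying flat; origin under its centre
- cup: bystander, to be left alone: white plastic cup, 76 mm across, 90 mm tall; origin under its centre
Not all that is in view belongs to the job. There is more than one size of the gauge_rod; the one meant has the size given above.

How it is judged:
By the outcome, as a careful person would: the job done as asked, in the order asked, and still so for the second after the job is handed in, while the arm keeps its last pose, push and grip.
It also fails if it takes over 54 s, if anything falls off the work surface, if the arm or the gripper's body presses on something with over 40 N, if the wrist force passes 120 N, or if a joint passes its speed limit or range.

## Working session

There is one attempt and no reset: what is moved stays moved. The work goes in short steps, each a Python script; the robot and the scene stay as the last script left them, time stands still between calls to the robot, and variables do not carry over. Pictures are saved under pics/ and viewed, at most 10 in all, crops included, and the job is handed in when it is done.

```bash
mkdir -p pics; ls
python3 - <<'E'
from cell import r
import cv2
for n in("scene","top"):
    cv2.imwrite(f"pics/{n}0.png",r.camera(n)); i=r.camera_info(n); print(n,i)
print(r.read_time())
E
```

```text
pics
scene {'mtx': array([[620.61719791,   0.        , 306.64470223],
       [  0.        , 620.61719791, 241.39690502],
       [  0.        ,   0.        ,   1.        ]]), 'k1': -0.10307282117949576, 'world_from_camera': array([[-4.11003589e-01,  6.69311837e-01, -6.18948879e-01,
         1.31310143e+03],
       [ 9.11599407e-01,  2.95852001e-01, -2.85408679e-01,
         3.23606274e+02],
       [-7.91014250e-03, -6.81537423e-01, -7.31740508e-01,
         1.09220324e+03],
       [ 0.00000000e+00,  0.00000000e+00,  0.00000000e+00,
         1.00000000e+00]])}
top {'mtx': array([[602.28145298,   0.        , 323.52905962],
       [  0.        , 602.28145298, 231.93454073],
       [  0.        ,   0.        ,   1.        ]]), 'k1': 0.02700668795580836, 'world_from_camera': array([[ 1.24437285e-02, -9.93344694e-01,  1.14505337e-01,
         3.29826278e+02],
       [-9.99883718e-01, -1.13518699e-02,  1.01825979e-02,
        -8.43316441e+01],
       [-8.81497993e-03, -1.14618732e-01, -9.93370446e-01,
         1.63653707e+03],
       [ 0.00000000e+00,  0.00000000e+00,  0.00000000e+00,
         1.00000000e+00]])}
0.1
```

View pics/top0.png

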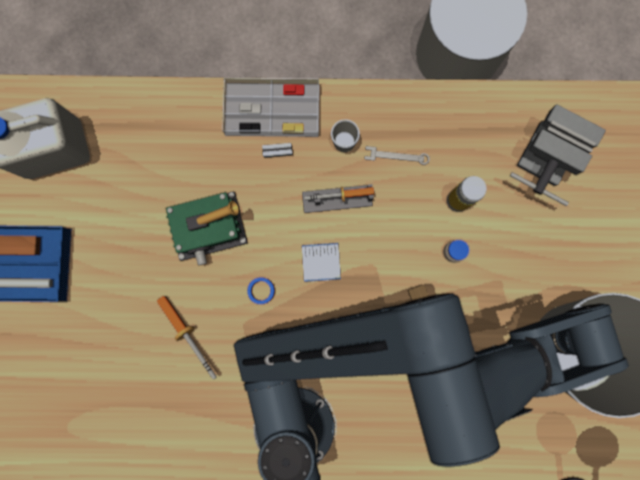

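View pics/scene0.png

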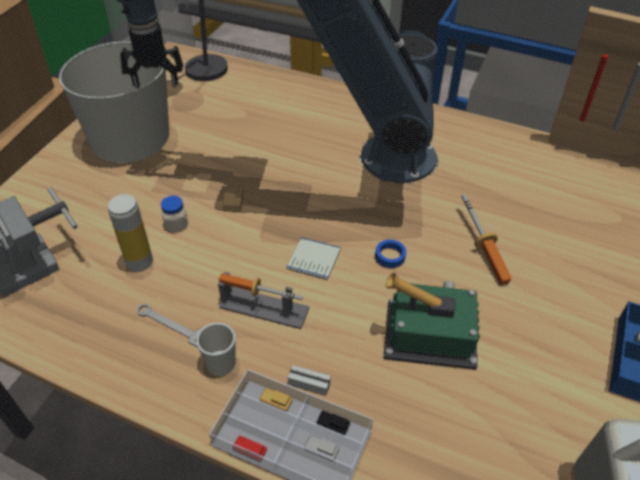

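Candidates: the rod in the cradle (top 345,195; scene 255,287), and the large orange-handled tool loose on the table (top 188,335; scene 485,240). That second one is far longer than 186 mm and isn't in the cradle. I choose the cradle one and check it with close crops.

```bash
cat > h.py <<'E'
import numpy as np, cv2
from scipy.optimize import least_squares
def proj(i,P):
    T=np.linalg.inv(i["world_from_camera"]); p=np.atleast_2d(P)@T[:3,:3].T+T[:3,3]
    s=p[:,:2]/p[:,2:]; s=s*(1+i["k1"]*(s**2).sum(1,keepdims=True))
    return s@i["mtx"][:2,:2].T+i["mtx"][:2,2]
def ray(i,uv):
    d=(np.array(uv,float)-i["mtx"][:2,2])/np.diag(i["mtx"])[:2]; s=d.copy()
    for _ in range(20): s=d/(1+i["k1"]*(s@s))
    W=i["world_from_camera"]; return W[:3,3],W[:3,:3]@np.r_[s,1]
def atz(i,uv,z):
    o,d=ray(i,uv); return o+d*(z-o[2])/d[2]
def tri(obs):
    return least_squares(lambda P:np.concatenate([(proj(i,P)[0]-uv) for i,uv in obs]),[600,0,100.])
E
python3 - <<'E'
import cv2
a=cv2.imread("pics/top0.png")[165:290,155:385]
b=cv2.imread("pics/scene0.png")[225:375,210:490]
a=cv2.resize(a,None,fx=2.8,fy=2.8,interpolation=cv2.INTER_CUBIC)[:, :784]
b=cv2.resize(b,(784,420),interpolation=cv2.INTER_CUBIC)
cv2.imwrite("pics/ca.png",a);cv2.imwrite("pics/cb.png",b)
E
```

```text
(no output)
```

View pics/ca.png

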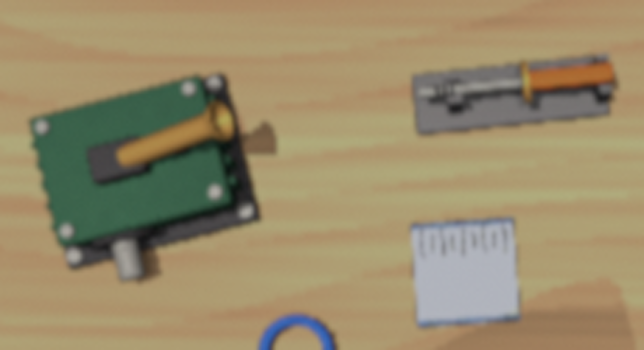

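View pics/cb.png

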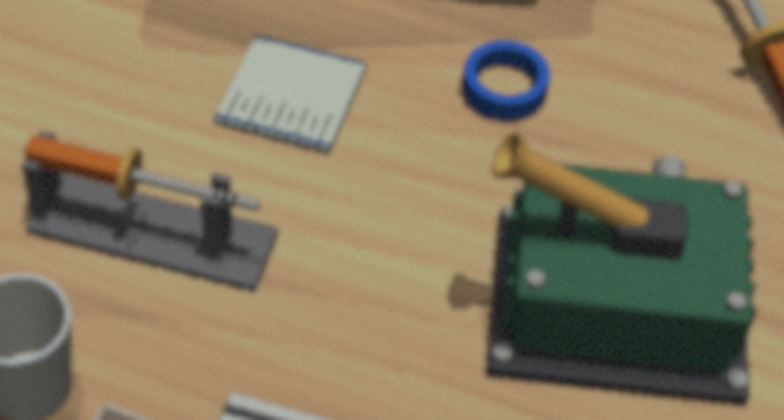

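The crops confirm it. The small rod lies in the cradle with its handle end at top crop (613,73), collar (527,82) and tip (418,92). The tube mouth is at top crop (222,121) and scene crop (508,157). The pad corners run (414,224) to (519,319).

Run:
```python
from h import *
from cell import r
t,s=r.camera_info("top"),r.camera_info("scene")
T=lambda x,y:(np.array([x,y])+.5)/2.8-.5+[155,165]
S=lambda x,y:(np.array([x,y])+.5)/2.8-.5+[210,225]
np.set_printoptions(precision=1,suppress=True)
for n,a,b,z in [("rear",(613,73),(28,148),70),("collar",(526,82),(128,172),70),("tip",(418,92),(258,204),70),("mouth",(222,121),(508,157),165)]:
    q=tri([(t,T(*a)),(s,S(*b))]); print(n,q.x,q.cost,atz(t,T(*a),z),atz(s,S(*b),z))
print("plate",[atz(t,T(*p),8) for p in [(255,217),(72,265)]],[atz(s,S(*p),8) for p in [(488,372),(746,396)]])
print("cover",[atz(t,T(*p),90) for p in [(32,121),(195,76),(232,203),(65,243)]])
print("pad",np.mean([atz(t,T(*p),10) for p in [(414,224),(514,219),(519,319),(419,325)]],0),np.mean([atz(s,S(*p),10) for p in[(256,38),(366,65),(330,148),(218,118)]],0))
```

```text
rear [ 621.5 -200.    72.2] 0.24290790237913026 [ 621.2 -198.9   70. ] [ 620.3 -202.1   70. ]
collar [ 611.9 -118.6   73.3] 0.35070826706422076 [ 611.7 -117.1   70. ] [ 610.  -121.1   70. ]
tip [600.7 -16.7  74.5] 0.1174599523116509 [601.1 -15.6  70. ] [597.8 -18.7  70. ]
mouth [556.8 153.3 164.1] 0.008821098362610188 [556.8 153.  165. ] [557.5 153.7 165. ]
plate [array([487.1, 143.5,   8. ]), array([438.4, 319.2,   8. ])] [array([627.4, 178.1,   8. ]), array([572. , 356.8,   8. ])]
cover [array([566.3, 341.3,  90. ]), array([610.4, 191.4,  90. ]), array([491.9, 153.6,  90. ]), array([453.2, 306.1,  90. ])]
pad [436.3 -62.6  10. ] [436.7 -61.8  10. ]
```

The rod measures 185 mm between rear and tip, so the choice is right. Next I check IK for both hand turns at all the key poses.

```bash
cat > plan.py <<'E'
from h import *
from cell import r
from scipy.spatial.transform import Rotation as Ro
def ori(a,sgn=1):
    """tool rotvec for rod direction a, tool z perpendicular to the rod, pointing down"""
    a=np.array(a,float)/np.linalg.norm(a); z=np.array([0,0,-1.]); z-=a*(a@z); z/=np.linalg.norm(z)
    x=sgn*a; return Ro.from_matrix(np.c_[x,np.cross(z,x),z]).as_rotvec()
H=np.array([-.115,.993,0]); H/=np.linalg.norm(H)
HAN=np.array([615.7,-160.,70])
g=np.array([-.272,.962]); g/=np.linalg.norm(g)
D=np.r_[g*np.cos(np.pi/6),-.5]; M=np.array([557,153.4,165])
PAD=np.array([436.5,-62.2,10])
E
python3 - <<'E'
from plan import *
np.set_printoptions(precision=2,suppress=True)
print(r.camera_info("wrist")["world_from_camera"])
for s in (1,-1):
    for n,p,o in [("via",[400,-300,330],ori(H,s)),("above",HAN+[0,0,120],ori(H,s)),("grip",HAN,ori(H,s)),("lift",HAN+[0,0,190],ori(H,s)),("pre",M-166*D,ori(D,s)),("in",M-46*D,ori(D,s)),("show",PAD+[0,0,50]-146*H,ori(H,s))]:
        print(s,n,np.array(p),r.ik(p,o))
t=r.camera_info("top")
print("can",atz(t,(472,188),190),"jar",atz(t,(457,250),75))
E
```

```text
[[   0.43   -0.87   -0.23  328.49]
 [  -0.9    -0.42   -0.11 -536.05]
 [  -0.      0.26   -0.97  372.69]
 [   0.      0.      0.      1.  ]]
1 via [ 400 -300  330] [-0.87  0.26  1.63  0.    1.25 -0.98]
1 above [ 615.7 -160.   190. ] [-0.43  0.61  1.46 -0.    1.07 -0.54]
1 grip [ 615.7 -160.    70. ] [-0.43  0.77  1.53 -0.    0.84 -0.54]
1 lift [ 615.7 -160.   260. ] [-0.43  0.53  1.39 -0.    1.22 -0.54]
1 pre [596.11  15.06 248.  ] [ 0.07  0.51  1.59 -0.61  1.01  0.12]
1 in [567.84 115.07 188.  ] [ 0.25  0.6   1.62 -0.63  1.    0.35]
1 show [ 453.3  -207.23   60.  ] [-0.65  0.68  1.89 -0.    0.57 -0.77]
-1 via [ 400 -300  330] [-0.87  0.26  1.63 -0.    1.25  2.16]
-1 above [ 615.7 -160.   190. ] [-0.43  0.61  1.46 -0.    1.07  2.6 ]
-1 grip [ 615.7 -160.    70. ] [-0.43  0.77  1.53 -0.    0.84  2.6 ]
-1 lift [ 615.7 -160.   260. ] [-0.43  0.53  1.39 -0.    1.22  2.6 ]
-1 pre [596.11  15.06 248.  ] None
-1 in [567.84 115.07 188.  ] [ 0.25  0.6   1.62 -0.63  1.   -2.8 ]
-1 show [ 453.3  -207.23   60.  ] [-0.65  0.68  1.89 -0.    0.57  2.37]
can [ 608.09 -428.73  190.  ] jar [ 466.64 -414.92   75.  ]
```

Run:
```python
from plan import *
r.move_to([400,-300,330],ori(H))
r.movel(HAN+[0,0,150],speed=250)
im=r.camera("wrist"); cv2.imwrite("pics/w1.png",im)
i=r.camera_info("wrist"); np.save("w1.npy",i,allow_pickle=True)
print(proj(i,[HAN,HAN+46*H,HAN+146*H,HAN-40*H]),r.read_time())
```

```text
[[318.79735542 220.44515086]
 [318.7416112  149.17475296]
 [318.59946929 -25.30130871]
 [318.84129889 277.80966498]] 2.5833
```

View pics/w1.png

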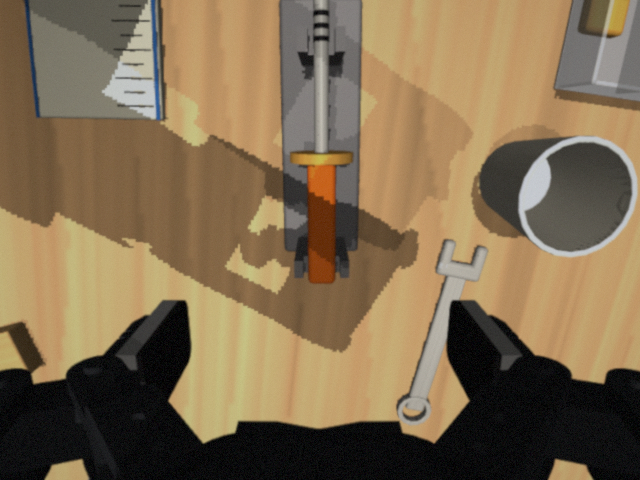

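The wrist view shows the rod straight along the image column: collar front at (321,152), handle rear at (321,282). My prediction was (319,149) and (319,278), so the rod is about 2 mm off. I correct for that, then grasp, lift and look.

Run:
```python
from plan import *
i=np.load("w1.npy",allow_pickle=True).item()
c=atz(i,(321.2,152.5),70+0); re=atz(i,(321,282),77)
h=c-46*H; h[2]=68; print(c,re,h)
r.movel(h+[0,0,30],speed=150); r.movel(h,speed=60)
r.set_gripper(10,60); print(r.read_width(),r.read_grip_force())
r.movel(h+[0,0,40],speed=60); r.movel(h+[0,0,180],speed=200)
print(r.read_eef_pos(),r.read_width(),r.read_ft_force())
i=r.camera_info("wrist"); cv2.imwrite("pics/w2.png",r.camera("wrist")); np.save("w2.npy",i,allow_pickle=True)
P=r.read_eef_pos()-2*np.array([0,0,-1]); print(proj(i,[P,P+46*H,P+146*H]),r.read_time())
```

```text
[ 612.18275841 -116.18173553   70.        ] [ 621.75538251 -199.89322457   77.        ] [ 617.47467972 -161.87632568   68.        ]
17.09810956683042 58.77830743789673
[ 616.52340504 -161.45296268  246.62574002] 16.925004002486872 [-0.06281569  0.63100314 -1.32665081]
[[ 316.39698454  332.1176971 ]
 [ 316.28078054  187.41557607]
 [ 316.09461886 -217.48500423]] 6.5417
```

View pics/w2.png

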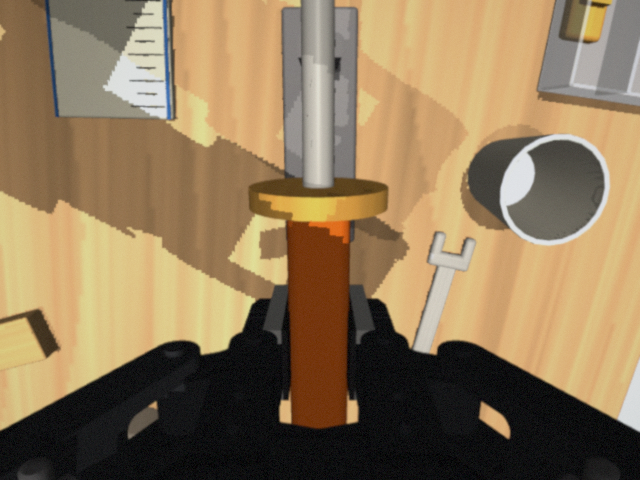

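The rod is held straight. The shaft base is at (318,187), predicted (316,187). Now the stand-off in front of the tube mouth, with a look from both fixed cameras.

```bash
cat >> plan.py <<'E'
ZT=Ro.from_rotvec(ori(D)).as_matrix()[:,2]
def tcp(tip,corr=np.zeros(3)): return np.array(tip)-146*D+2*ZT+corr
E
python3 - <<'E'
from plan import *
r.movel(tcp(M-40*D),speed=150,orientation=ori(D))
a=r.camera("top");b=r.camera("scene")
e=r.read_eef_pos(); print(e-tcp(M-40*D),r.read_time(),r.read_ft_force())
tip=e-2*ZT+146*D
for n,im in (("top",a),("scene",b)):
    i=r.camera_info(n); print(n,proj(i,[tip,tip-100*D,M,M+100*D]).round(1).tolist())
    cv2.imwrite(f"pics/{n}1.png",im)
A=cv2.resize(a[185:235,190:290],(600,300),interpolation=cv2.INTER_CUBIC)
B=cv2.resize(b[245:315,310:450],(700,350),interpolation=cv2.INTER_CUBIC)[:300,:]
B=cv2.resize(b[245:295,330:430],(600,300),interpolation=cv2.INTER_CUBIC)
cv2.imwrite("pics/pre.png",np.vstack([A,B]))
E
```

```text
[ 0.24875207 -1.10625669  0.12972953] 7.8583 [ 0.00873419 -0.4335901  -0.56418907]
top [[246.7, 202.8], [279.4, 189.9], [233.8, 207.8], [203.9, 219.6]]
scene [[373.3, 271.8], [328.8, 249.5], [391.1, 280.5], [432.4, 301.2]]
```

View pics/pre.png

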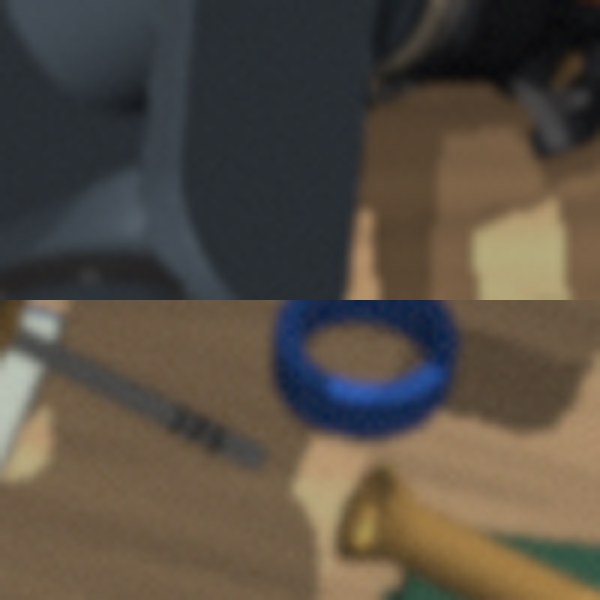

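The top view is blocked by the arm. In the scene crop the tip is at (373.3,270.8) against a predicted (373.3,271.8), and the mouth sits where predicted. Before inserting I check the tube's azimuth from its brass pixels.

Run:
```python
from plan import *
pts={}
for n,(x0,x1,y0,y1) in {"top":(192,242,195,228),"scene":(380,450,265,312)}.items():
    im=cv2.imread(f"pics/{n}0.png"); hsv=cv2.cvtColor(im,cv2.COLOR_BGR2HSV)
    m=cv2.inRange(hsv,(10,110,80),(28,255,255)); k=np.zeros_like(m); k[y0:y1,x0:x1]=m[y0:y1,x0:x1]
    nl,l,st,_=cv2.connectedComponentsWithStats(k); l=(l==1+st[1:,4].argmax())
    y,x=np.nonzero(l); p=np.c_[x,y].astype(float)
    i=r.camera_info(n); a,b=proj(i,[M+18*D,M+88*D]); u=(b-a)/np.linalg.norm(b-a); s=(p-a)@u
    q=p[(s>0)&(s<np.linalg.norm(b-a))]; pts[n]=q
    v=cv2.fitLine(q.astype(np.float32),cv2.DIST_L2,0,.01,.01).ravel(); v[:2]*=np.sign(v[:2]@u)
    print(n,len(p),len(q),"img angle obs/pred",np.degrees(np.arctan2(v[1],v[0])),np.degrees(np.arctan2(u[1],u[0])),"perp offset px",(q.mean(0)-a)@[-u[1],u[0]], "start s",s.min())
    for daz in(-4,-2,0,2,4):
      for el in (30,):
        az=np.arctan2(D[1],D[0])+np.radians(daz); d=np.r_[np.cos(az)*np.cos(np.radians(el)),np.sin(az)*np.cos(np.radians(el)),-np.sin(np.radians(el))]
        a2,b2=proj(i,[M+18*d,M+88*d]); w=b2-a2; print(daz,np.degrees(np.arctan2(w[1],w[0])).round(2),end="; ")
    print()
```

```text
top 397 192 img angle obs/pred 158.96179 158.44784282328263 perp offset px 0.451642409581164 start s -10.698650719896278
-4 162.6; -2 160.52; 0 158.45; 2 156.39; 4 154.33; 
scene 607 320 img angle obs/pred 27.24203 26.616439806886476 perp offset px -0.7525610060580195 start s -12.82158782680923
-4 29.3; -2 27.96; 0 26.62; 2 25.27; 4 23.92;
```

Both cameras agree on a −0.7° azimuth correction. Inserting slowly with a force limit.

```bash
sed -i 's/^g=.*/_a=np.arctan2(.962,-.272)-np.radians(.7); g=np.array([np.cos(_a),np.sin(_a)])/' plan.py
python3 - <<'E'
from plan import *
np.set_printoptions(precision=2,suppress=True)
r.movel(tcp(M-20*D),speed=60,orientation=ori(D))
f0=r.read_ft_force(); N=M-0*D
def rep(s):
    e=r.read_eef_pos()-2*ZT+146*D-M; f=r.read_ft_force()-f0
    print(s,"depth",e@D,"lat",e-D*(e@D),"F along",f@D,"lat",f-D*(f@D),r.read_time())
rep(0)
for s in (20,50,90):
    hit=r.movel(tcp(M+s*D),speed=40,force_limit=8); rep((s,hit))
    if hit: break
E
```

```text
0 depth -19.513389725933862 lat [-0.03 -0.03 -0.04] F along 0.0 lat [0. 0. 0.] 8.3417
(20, False) depth 19.765865462324633 lat [0.09 0.05 0.05] F along 0.5914161931563251 lat [-0.83 -0.16  0.11] 9.4917
(50, False) depth 49.8879312002091 lat [0.1  0.06 0.05] F along 0.41968971457382115 lat [-0.18 -0.12 -0.12] 10.3917
(90, False) depth 89.7702347780163 lat [0.1  0.06 0.05] F along 0.9145213593942183 lat [-0.49 -0.25 -0.2 ] 11.5417
```

Going in nearly freely. Next, the final stretch to the collar stop.

Run:
```python
from plan import *
np.set_printoptions(precision=2,suppress=True)
f0=r.read_ft_force()
hit=r.movel(tcp(M+112*D),speed=12,force_limit=6)
def rep(s):
    e=r.read_eef_pos()-2*ZT+146*D-M; f=r.read_ft_force()-f0
    print(s,"depth",e@D,"lat",e-D*(e@D),"F along",f@D,"lat",f-D*(f@D),r.read_width(),r.read_time())
rep(hit); r.hold(1.0); rep("held")
cv2.imwrite("pics/wi.png",r.camera("wrist"))
b=r.camera("scene")
A=cv2.resize(b[245:320,330:450],(480,300),interpolation=cv2.INTER_CUBIC)
cv2.imwrite("pics/in.png",np.vstack([A,cv2.resize(cv2.imread("pics/wi.png")[60:360,80:560],(480,300))]))
```

```text
True depth 97.76071823503062 lat [-0.   -0.13 -0.21] F along -2.7480764614308297 lat [1.22 0.98 1.09] 17.437064348658193 12.4667
held depth 97.77887710042933 lat [-0.2  -0.42 -0.61] F along -7.29715232410238 lat [2.28 1.42 1.34] 17.54365782601798 13.4667
```

View pics/in.png

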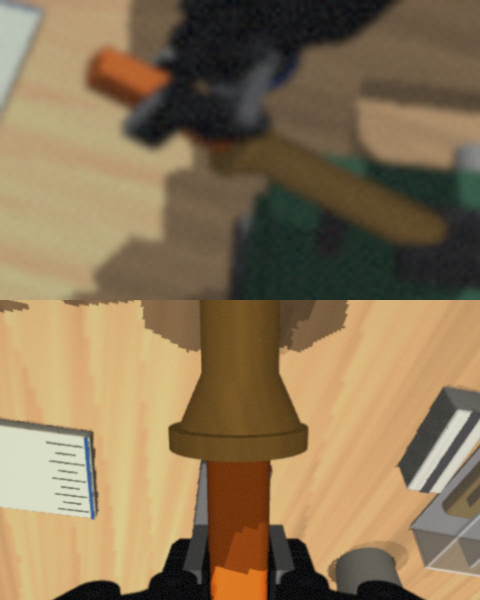

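The collar is against the rim: in the lower crop the rim and collar merge at (238,440). There is a steady 7 N at the expected depth, held for 1 s. Withdrawing and presenting.

Run:
```python
from plan import *
np.set_printoptions(precision=2,suppress=True)
r.movel(tcp(M+60*D),speed=50); r.movel(tcp(M-40*D),speed=100)
print(r.read_ft_force(),r.read_width())
T=PAD+[0,0,50]-146*H+[0,0,-2]
r.movel(r.read_eef_pos()+[0,-60,60],speed=150)
r.movel(T+[0,0,170],speed=180,orientation=ori(H))
r.movel(T+[0,0,60],speed=150); r.movel(T,speed=60); r.hold(.5)
e=r.read_eef_pos(); print(e-T,r.read_time(),r.read_ft_force())
tip=e+[0,0,2]+146*H
a=r.camera("top");b=r.camera("scene"); A=[]
for n,im in (("top",a),("scene",b)):
    i=r.camera_info(n); p=proj(i,[tip,tip-100*H,PAD]); c=p[0].astype(int); o=c-[50,30]
    print(n,"crop px",((p-o+.5)*6-.5).round().tolist(),o)
    A.append(cv2.resize(im[o[1]:o[1]+50,o[0]:o[0]+100],(600,300),interpolation=cv2.INTER_CUBIC))
cv2.imwrite("pics/show.png",np.vstack(A))
```

```text
[-0.02 -0.72 -1.09] 16.78680097275757
[ 0.03 -0.02  0.08] 20.2667 [-0.08  0.12 -1.5 ]
top crop px [[308.0, 185.0], [536.0, 161.0], [309.0, 192.0]] [270 230]
scene crop px [[303.0, 186.0], [54.0, 129.0], [303.0, 273.0]] [264 212]
```

View pics/show.png

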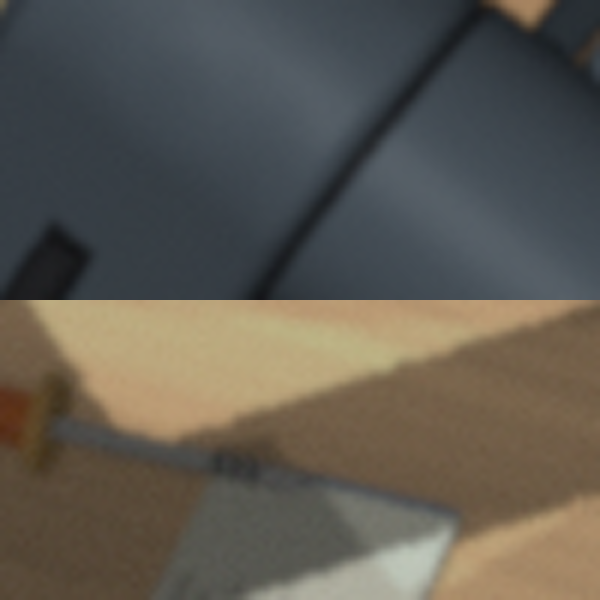

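The tip looks right at scene crop (310,485), predicted (303,486), but it blends with the pad's edge. One last picture to check that it is level, with predicted lines drawn beside it for pitch 0 and ±3°.

Run:
```python
from plan import *
b=np.mean([r.camera("scene").astype(float) for _ in range(8)],0).astype(np.uint8); w=r.camera("wrist")
i=r.camera_info("scene"); P=r.read_eef_pos()+[0,0,2]; k=10; o=np.array([268,225])
A=cv2.resize(b[225:255,268:328],(600,300),interpolation=cv2.INTER_CUBIC)
for an,c in((-3,(0,0,255)),(0,(0,255,0)),(3,(255,0,0))):
    d=H*np.cos(np.radians(an))+np.array([0,0,np.sin(np.radians(an))])
    for q in proj(i,[P+s*d for s in(48,60,75,90,105,120,135,146)]): cv2.circle(A,tuple(((q-o+.5)*k-.5).round().astype(int).tolist()),2,c,-1)
cv2.imwrite("pics/lev.png",np.vstack([A,cv2.resize(w[:320],(600,300))]))
print(proj(r.camera_info("wrist"),[P+46*H]),r.read_time())
```

```text
[[316.94168399 188.07863505]] 20.8167
```

View pics/lev.png

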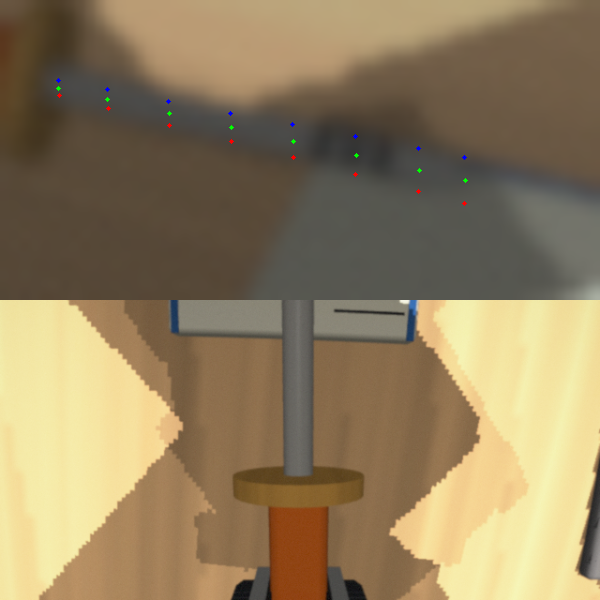

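The rod runs within about 1° of the level line, and the wrist view shows it centred over the pad: pad edges at 173 and 413, rod at 298. Handing in.

```bash
python3 -c "
from cell import r
print(r.read_joint_vel(),r.read_width(),r.sign_off(),r.read_time())"
```

```text
the job is handed in; nothing more can be done
the job is handed in; nothing more can be done
```

I handed the job in at about 21 s: the rod was slid in until its collar stopped at about 7 N, held there for 1 s, and pulled right out. It is now held level to about 1°, with its tip over the middle of the pad about 5 cm up; the tip end itself was hard to see, so its position comes from the arm pose and rod length.

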